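Earring boards onto the sloped spinner stand

TASK

Take the two rectangular earring boards out of the grooved rack and set them upright in the sloped stand on the spinner, each leaning back on the stand with its lower edge down behind the lip: the tall board in the wide bay, the short board in the narrow bay. The spinner turns freely, so place them without turning it from the way it faces now. Leave the arched cork board in the rack and do not shift the jar, the lantern or the dish.

Things in the scene. Friction and masses are not known exactly. Their poses are not given: they have to be found in the camera images.
- tall_board: Plywood earring board, 76 wide x 150 high x 10 thick, small flat dark studs on both faces (either face may look outward). Starts standing in one of the rack's slots. Origin: centre of its lower edge; z up along its height, y along its width, x through its thickness.
- tall_board_top (a point): Centre of the tall board's top edge, 150 above its origin; axes as the board's.
- short_board: The same sort of board, 60 wide x 100 high x 10 thick; starts in another slot. Origin: centre of its lower edge; z up along its height, y along its width, x through its thickness.
- short_board_top (a point): Centre of the short board's top edge, 100 above its origin; axes as the board's.
- arched_board: Plain cork board with a half-round top, 80 wide x 100 high x 10 thick, in the remaining slot; stays there. Origin: centre of its lower edge; axes as the other boards'.
- rack: Fixed dark wooden rack left or right, 146 (x) x 100 (y) x 32 high; three grooves along y at x = -45, 0, +45, each 13 wide, 20 deep, floor 12 above the shelf; boards lift straight out. Which board is in which groove varies. The tall board rises 50 above its neighbours: a gripper taking one of them beside it may hit it. Origin: centre of underside.
- wide_bay (a point): Where the centre of the lower edge of the seated tall board belongs, on the wide bay (88 between its cheeks), 38 above the shelf. Axes: z up, x the way the stand faces, y to its left along the ledge. The clear back panel, 80 long, leans back 20 degrees (top towards -x); the seated board's mid-plane runs up from this point along (-sin 20, 0, cos 20), its top centre at (-51, 0, 141).
- narrow_bay (a point): The same for the short board: narrow bay, 72 between cheeks, back panel 55 long; same height, axes and slope; seated top centre at (-34, 0, 94). Both bays: the wooden ledge is square to the back panel, 18 deep from panel to lip (8 of slack for a board); the lip and the cheeks stand 10 above it, the lip is 5 thick.
- rim_dot (a point): Small dark dot on the spinner's rim, 118 in front of its axis, 26 above the shelf; moves with it; axes are the spinner's.
- spinner_base: Fixed foot under the spinner, on the side opposite the rack; origin on the spinner's upright axis at shelf height. The spinner, a light wooden disc 260 across, top 26 above the shelf, carries the stand and turns freely (friction 0.04 N m). It starts facing away from the robot (+x) within 35 degrees. Bays lie 25 in front of the axis, the wide one 63 left, the narrow 55 right.
- jar: Glass jar with a white swing-top lid, 70 across, 118 high, loose, in the lane between rack and spinner. Origin: centre of underside.
- lantern: Grey battery lantern with a toggle switch and wire handle, 84 across, 158 high, loose, beyond the jar. Origin: centre of underside.
- dish: Yellow ceramic dish, 96 across, 26 high, loose, near the robot. Origin: centre of underside.
Mind the look-alikes: they are no part of the job. What is shaped like the short_board but purple is not meant.

How it is judged (in metres and radians):
At the end, for the whole second after the job is handed in: Tall board in the wide bay, short in the narrow: lower edge on the ledge behind the lip (within -5/+14 mm front-back, 10 mm sideways, -5/+8 mm high), leaning back on the panel (top within about 20 mm of its seated place), square within 0.15 rad, at rest; rim dot within 20 mm of its start (x of tall_board in the frame of wide_bay between -0.005 and 0.014 m and y of tall_board in the frame of wide_bay between -0.01 and 0.01 m and z of tall_board in the frame of wide_bay between -0.005 and 0.008 m and x of tall_board_top in the frame of wide_bay between -0.078 and -0.033 m and y of tall_board_top in the frame of wide_bay between -0.02 and 0.02 m and z of tall_board_top in the frame of wide_bay between 0.128 and 0.152 m and angle between the y axis of tall_board and the y axis of wide_bay, either way round below 0.15 rad and linear speed of each of tall_board, short_board below 0.02 m/s and angular speed of each of tall_board, short_board below 0.2 rad/s and x of short_board in the frame of narrow_bay between -0.005 and 0.014 m and y of short_board in the frame of narrow_bay between -0.01 and 0.01 m and z of short_board in the frame of narrow_bay between -0.005 and 0.008 m and x of short_board_top in the frame of narrow_bay between -0.058 and -0.019 m and y of short_board_top in the frame of narrow_bay between -0.02 and 0.02 m and z of short_board_top in the frame of narrow_bay between 0.082 and 0.104 m and angle between the y axis of short_board and the y axis of narrow_bay, either way round below 0.15 rad and distance of rim_dot from where it was at the start of the episode below 0.02 m); the robot touches nothing.
It fails at once if the spinner is turned by more than about 10 degrees (rim dot moved over 20 mm) (distance of rim_dot from where it was at the start of the episode above 0.02 m).
It fails at once if the jar is shifted by over 20 mm (distance of jar from where it was at the start of the episode above 0.02 m).
It fails at once if the lantern is shifted by over 20 mm (distance of lantern from where it was at the start of the episode above 0.02 m).
It fails at once if the dish is shifted by over 20 mm (distance of dish from where it was at the start of the episode above 0.02 m).
It fails at once if the arched board is moved by over 20 mm (distance of arched_board from where it was at the start of the episode above 0.02 m).
It also fails if it takes over 72 s, if anything falls off the work surface, if the arm or the gripper's body presses on something with over 40 N, if the wrist force passes 120 N, or if a joint passes its speed limit or range.

ROBOT

A 6-joint arm with a two-finger parallel gripper is mounted at the origin on the work surface. World frame = base frame: x ahead of the robot, y to its left, z up, the work surface at z = 0. Lengths are in m, angles in degrees, forces in N, time in s.
With the tool pointing down it reaches from about 0.25 to 0.725 m from the base axis. Payload 9.7 kg.
Tool frame: the origin (TCP) lies on the centre line of the jaws, within the pads' length; the fingertips stand 17 mm ahead of it and the grasp point (between the pads) lies 2 mm behind it (bot.nose_length is the distance from the TCP to the fingertips, in m); x points along the fingers, y is the direction in which the jaws open and shut, and the axes are right-handed (so a half turn about x gives the same grasp; the last joint's range is limited). The gripper opens to 85 mm and grips with 20 to 120 N. Pads are 22 mm wide; open, the fingers measure 114 mm over their backs; the gripper's body (76 mm by 85 mm) begins 54 mm behind the grasp point. The pads swing forward as they close: fully open they stand 13 mm farther back than shut.
Start: joints at [67.323, 4.979, 10.078, 95.1, 0, 90], TCP at [0.212, 0.507, 0.248] pointing down, gripper open.
Joint ranges: [-179.16, 179.16], [-48.56, 103.87], [-65.8, 70.77], [-126.05, 130.52], [-82.76, 87.17], [-180, 180]. Speed limits (degrees/s): [127.2, 127.2, 147.25, 180, 180, 180].

INTERFACE

Orientations are given as [roll, pitch, yaw] about the fixed x, y, z axes, in that order (R = Rz(yaw) Ry(pitch) Rx(roll)).
In Python, from workcell import bot, viewer, ticket gives the robot as it stands.
- The arm moves only by the tool jog_arm, never from a script. Its argument "deltas" is a list of rows, each an object of numbers: "fingers": the opening, from 0 (shut) to 1 (fully open); "x", "y", "z": the shift along the world's x, y, z in mm; "twist": the turn about the world's z in degrees. A call has 1 to 10 rows; each row is the pose to reach, as a shift and turn from the pose measured when the call began; what a row does not reach only later rows make up. A row lasts 1/10 s, in which the tool goes at most 50 mm and 8.59 degrees, less where a joint would pass 70% of its speed; a pose out of reach is approached as far as the arm can. A call with a gripper value outside its range is refused whole. The fingers move at their own pace and stop on an object; "grip_force" is the grip in N (left out, the last holds). Time passes only in rows, so rows that repeat a pose let the fingers close. It gives the time, the measured TCP pose, the force and the opening at its end, in the units of the state.
- bot.get_obs(): the state, without advancing time (a new reading comes with each control period).
- viewer.camera(name): name is "side" or "top" or "wrist"; returns a dict with "image" (384x512x3 uint8, red, green, blue), "fovy" (degrees; the focal length in pixels is half the picture's height over the tangent of half this angle, whatever the lens; pixels are square), "cx", "cy" (the principal point, pixels), "world_to_cam" (4x4, takes a point from world to camera coordinates); the wrist camera has in their place "tool_from_camera" (4x4, takes a point from camera to tool coordinates, whose origin is the TCP and whose axes are the tool frame's). Camera axes: x right, y down, z forward; pixel columns grow to the right and rows downward; lengths in m; the calibration is good to about 2 mm. The wrist camera is an equidistant fisheye: a pixel r from the principal point sees the ray r / f radians off the axis. A picture is of the moment at which its call begins: read the wrist's pose just before it. There is no depth.
- ticket.job_done(): hands the job in, once; it reports no verdict.
The state is a dict: "time": time; "q": joint angles; "qd": joint speeds; "joint_efforts": joint torques, N m; "ee_pos": TCP position; "tcp_rot": TCP orientation; "wrist_force": force on the tool from outside, world axes, zero at the start; "torque": the same for the moment, N m; "opening": finger opening in m.
Only numpy, scipy, OpenCV 4.12 (cv2) and the standard library are available. Lean on these libraries where they do the work, as an engineer would, in place of code of your own. Each camera call takes 0.05 s, during which the arm holds its last target.

## Working session

There is one attempt and no reset: what is moved stays moved. The work goes in short steps, Python scripts to look and compute and a tool call to move; the robot and the scene stay as the last step left them, time stands still between calls to the robot, and variables do not carry over. Pictures are saved under pics/ and viewed, and the job is handed in when it is done.

Besides the shell and the picture viewer there is one more tool, called as name(argument=value, ...) on one line, values as JSON. jog_arm: Moves the arm, as the interface text tells. Its arguments: {"type":"object","properties":{"deltas":{"type":"array"},"grip_force":{"type":"number"}},"required":["deltas"]}

```bash
ls; mkdir -p pics; python3 - <<'E'
from workcell import bot, viewer, ticket
import cv2
o=bot.get_obs(); print({k:o[k] for k in('time','ee_pos','tcp_rot','opening','wrist_force')}, bot.nose_length)
for n in('side','top','wrist'):
    c=viewer.camera(n); cv2.imwrite(f'pics/{n}0.png',c['image'][:,:,::-1]); print(n,c['fovy'],c['cx'],c['cy'],c.get('world_to_cam',c.get('tool_from_camera')))
E
```

```text
pics
{'time': 0.0, 'ee_pos': array([0.21195999, 0.50728181, 0.24758655]), 'tcp_rot': array([ -91.19012249,   89.92308014, -113.86687364]), 'opening': 0.08588796212434631, 'wrist_force': array([-0.13059225, -0.36338216,  0.11827468])} 0.017
side 45.281698864601346 250.29876459538622 193.11794871744047 [[-0.90123298 -0.43289169  0.01959352  0.53360541]
 [-0.34157364  0.68184094 -0.64685422  0.27888315]
 [ 0.26665815 -0.58965899 -0.76236193  0.94021401]
 [ 0.          0.          0.          1.        ]]
top 46.053494938270056 255.56115499881093 189.04298977505394 [[-0.02561439 -0.99956275  0.01477204 -0.01732579]
 [-0.98724589  0.0229706  -0.157537    0.63028713]
 [ 0.1571288  -0.01861885 -0.98740259  1.09055684]
 [ 0.          0.          0.          1.        ]]
wrist 65.70646984690485 253.0255725352994 188.24403048036626 [[ 3.32772220e-04 -2.88953284e-01  9.57343141e-01 -1.24841229e-01]
 [ 9.99999937e-01 -2.54530052e-05 -3.55282149e-04 -2.21998700e-04]
 [ 1.27027204e-04  9.57343198e-01  2.88953258e-01 -7.37208709e-02]
 [ 0.00000000e+00  0.00000000e+00  0.00000000e+00  1.00000000e+00]]
```

View pics/side0.png

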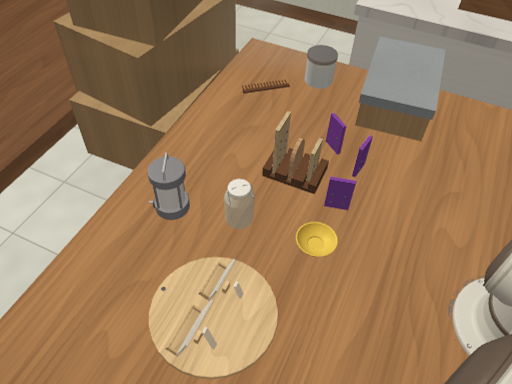

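View pics/top0.png

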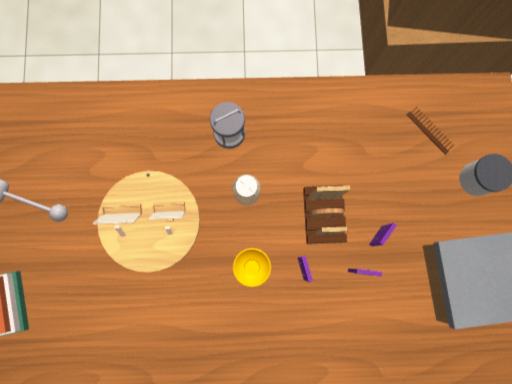

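View pics/wrist0.png

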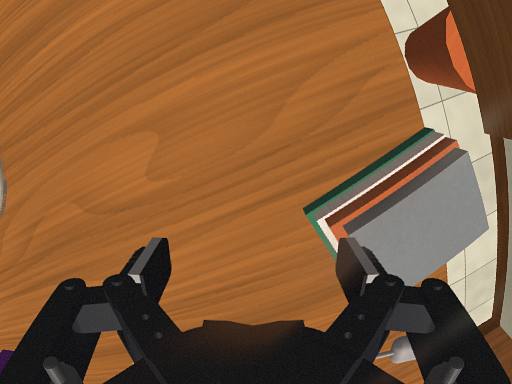

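```bash
python3 - <<'E'
import cv2,numpy as np
t=cv2.imread('pics/top0.png'); s=cv2.imread('pics/side0.png')
a=cv2.resize(t[170:260,290:410],None,fx=6,fy=6,interpolation=cv2.INTER_CUBIC)
b=cv2.resize(s[95:215,255:375],None,fx=5,fy=5,interpolation=cv2.INTER_CUBIC)
cv2.imwrite('pics/c1.png',a);cv2.imwrite('pics/c2.png',b)
cv2.imwrite('pics/c3.png',cv2.resize(t[165:275,90:210],None,fx=5,fy=5,interpolation=cv2.INTER_CUBIC))
cv2.imwrite('pics/c4.png',cv2.resize(s[255:375,145:285],None,fx=5,fy=5,interpolation=cv2.INTER_CUBIC))
E
```

```text
(no output)
```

View pics/c1.png

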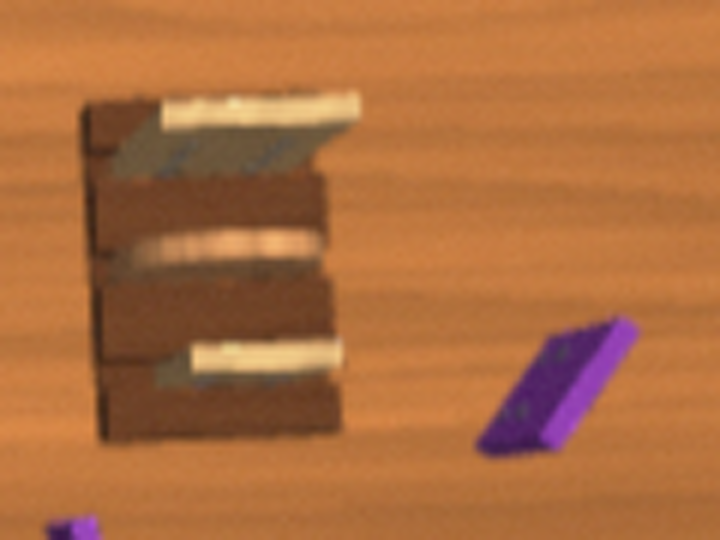

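View pics/c2.png

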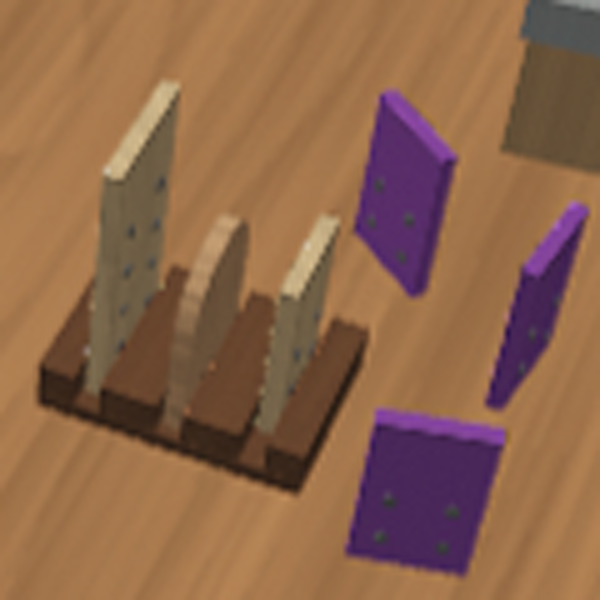

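View pics/c3.png

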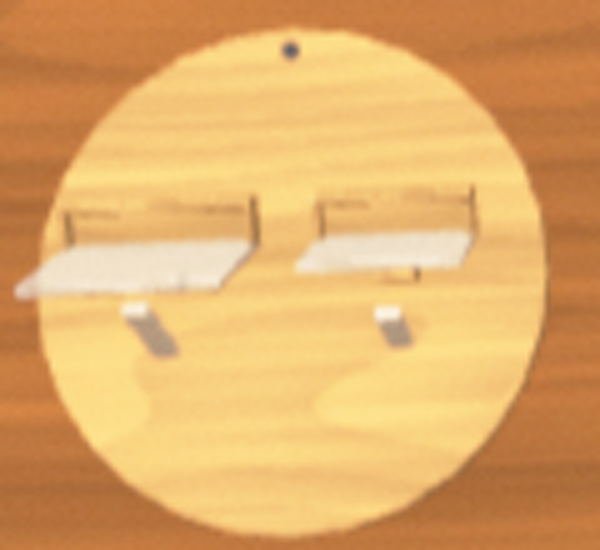

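View pics/c4.png

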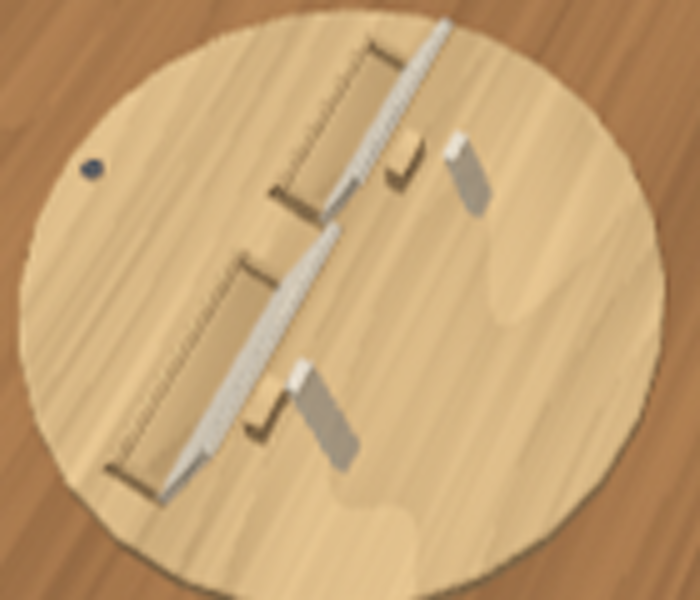

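```bash
cat > h.py <<'E'
import numpy as np,cv2
from scipy.spatial.transform import Rotation as Rn
def ray(c,px):
    px=np.atleast_2d(np.asarray(px,float)); f=c['f']
    d=np.c_[(px[:,0]-c['cx'])/f,(px[:,1]-c['cy'])/f,np.ones(len(px))]
    if c['fish']:
        uv=d[:,:2];r=np.linalg.norm(uv,axis=1); d=np.c_[uv/np.maximum(r,1e-9)[:,None]*np.sin(r)[:,None],np.cos(r)]
    T=c['T']; return T[:3,3],d@T[:3,:3].T
def plane(c,px,z):
    o,d=ray(c,px); return o+d*((z-o[2])/d[:,2])[:,None]
def proj(c,P):
    Pc=(np.linalg.inv(c['T'])@np.c_[np.atleast_2d(P),np.ones(len(np.atleast_2d(P)))].T).T[:,:3]
    if c['fish']:
        r=np.linalg.norm(Pc[:,:2],axis=1);th=np.arctan2(r,Pc[:,2]);uv=Pc[:,:2]/r[:,None]*th[:,None]
    else: uv=Pc[:,:2]/Pc[:,2:]
    return uv*c['f']+[c['cx'],c['cy']]
def toolT(o):
    T=np.eye(4);T[:3,:3]=Rn.from_euler('xyz',o['tcp_rot'],degrees=True).as_matrix();T[:3,3]=o['ee_pos'];return T
def shot(name,fn=None):
    from workcell import bot,viewer
    o=bot.get_obs();c=viewer.camera(name)
    c['f']=c['image'].shape[0]/2/np.tan(np.radians(c['fovy']/2));c['fish']=name=='wrist'
    c['T']=toolT(o)@np.array(c['tool_from_camera']) if name=='wrist' else np.linalg.inv(np.array(c['world_to_cam']))
    c['bgr']=c['image'][:,:,::-1].copy()
    if fn: cv2.imwrite('pics/'+fn,c['bgr'])
    return c
def jaw():
    from workcell import bot
    o=bot.get_obs();R=toolT(o)[:3,:3]
    return o['ee_pos']*1000, np.degrees(np.arctan2(R[1,1],R[0,1])), R[:,0]
E
python3 - <<'E'
from h import *
t=shot('top'); im=t['bgr']; hsv=cv2.cvtColor(im,cv2.COLOR_BGR2HSV)
print('jaw',jaw())
for p in [(150,250),(149,174),(332,188),(334,229),(345,189),(310,200)]: print(p,hsv[p[1],p[0]])
# spinner: mask
m=cv2.inRange(hsv,(12,60,190),(30,170,255)); cv2.imwrite('pics/m.png',m)
n,l,st,ce=cv2.connectedComponentsWithStats(m)
for i in range(1,n):
    if st[i,4]>30: print(i,st[i],ce[i])
E
```

```text
jaw (array([211.99918908, 507.35388555, 247.81584037]), np.float64(67.32222333004373), array([-3.34674815e-04, -8.08705834e-04, -9.99999617e-01]))
(150, 250) [ 20 122 249]
(149, 174) [ 14  98 185]
(332, 188) [ 19 112 236]
(334, 229) [ 19 110 238]
(345, 189) [ 17 119 214]
(310, 200) [ 11 148 114]
5 [388  27   8   7  37] [390.59459459  30.10810811]
6 [389  28  63  16 552] [416.92391304  36.625     ]
13 [319  75  41   5  47] [340.36170213  76.14893617]
15 [219  77  43   4  54] [241.03703704  78.24074074]
19 [375  77  25  19 139] [385.51798561  83.58273381]
25 [ 120   78  259   47 3013] [269.48124793  98.79322934]
33 [25 81 38  2 38] [43.5        81.89473684]
50 [281  80  21   4  41] [290.6097561   81.29268293]
53 [336  81  20  17 107] [345.96261682  89.25233645]
68 [123  83  20  17  72] [132.98611111  90.93055556]
134 [178  87  13   8  32] [183.90625  91.625  ]
163 [402  89  44  22 195] [422.72820513 101.75897436]
193 [83 90 11  6 32] [87.84375 92.96875]
195 [78 90 29 14 77] [94.12987013 97.4025974 ]
203 [224  91  11   8  32] [229.84375  93.71875]
210 [433  90  15   9  38] [441.10526316
[... 4467 characters left out ...]
7 308  13  11  41] [183.80487805 313.34146341]
1823 [122 312  16  20  78] [130.37179487 318.61538462]
1863 [361 316  14  10  36] [367.30555556 320.83333333]
1872 [ 89 318  25  14  72] [101.16666667 325.18055556]
1878 [187 318  16  14  66] [194.1969697  324.13636364]
1881 [207 318  18  15  86] [214.59302326 324.95348837]
2020 [342 331  15   9  51] [348.66666667 334.19607843]
2032 [312 333  11   7  31] [317.38709677 336.22580645]
2034 [327 332  13   8  43] [333.3255814  335.86046512]
2038 [293 334  11   6  31] [298.09677419 336.70967742]
2240 [237 369  11   9  35] [242.05714286 373.68571429]
2245 [329 369  12  10  32] [335.15625 374.75   ]
2246 [341 369  12  15  41] [344.95121951 378.12195122]
```

View pics/m.png

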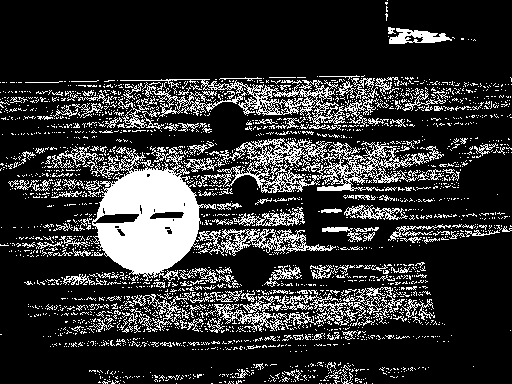

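```bash
cat > m1.py <<'E'
from h import *
t=shot('top'); im=t['bgr']; hsv=cv2.cvtColor(im,cv2.COLOR_BGR2HSV)
m=cv2.inRange(hsv,(16,40,205),(30,165,255))
m=cv2.morphologyEx(m,cv2.MORPH_OPEN,np.ones((3,3)));
cs,_=cv2.findContours(m,cv2.RETR_EXTERNAL,cv2.CHAIN_APPROX_NONE)
c=max([k for k in cs if k[:,0,0].mean()<230],key=cv2.contourArea)
h=cv2.convexHull(c)[:,0]; P=plane(t,h,0.026)[:,:2]
from scipy.optimize import least_squares
f=lambda p:np.hypot(P[:,0]-p[0],P[:,1]-p[1])-p[2]
r=least_squares(f,[*P.mean(0),.13],loss='soft_l1',f_scale=.002); print('spinner',r.x*1000, np.abs(r.fun).max())
# dot
g=im[165:185,140:158].astype(int).sum(2); w=np.clip(np.median(g)-60-g,0,None); w[g>420]=0
yy,xx=np.mgrid[165:185,140:158]; d=[(xx*w).sum()/w.sum(),(yy*w).sum()/w.sum()]; D=plane(t,d,0.026)[0]
v=D[:2]-r.x[:2]; print('dot',d,D*1000,'rad',np.hypot(*v)*1000,'yaw',np.degrees(np.arctan2(v[1],v[0])))
for nm,(x0,y0,x1,y1),z in(('tall',(312,180,352,196),.162),('short',(315,224,350,236),.112)):
    cm=cv2.inRange(hsv[y0:y1,x0:x1],(16,50,195),(30,125,255)); ys,xs=np.nonzero(cm)
    cc,_=cv2.findContours(cm,cv2.RETR_EXTERNAL,cv2.CHAIN_APPROX_NONE); k=max(cc,key=cv2.contourArea)
    b=cv2.boxPoints(cv2.minAreaRect(k))+[x0,y0]; Q=plane(t,b,z)*1000
    print(nm,b.round(1).tolist(),Q.round(1).tolist(),'c',Q.mean(0).round(1))
    dd=[Q[1]-Q[0],Q[2]-Q[1]]; e=max(dd,key=lambda a:np.hypot(*a[:2])); print(' len',[np.hypot(*a[:2]).round(1) for a in dd],'ang',np.degrees(np.arctan2(e[1],e[0])))
E
python3 m1.py
```

```text
spinner [559.85078182 242.09445705 128.87516989] 0.0008863976353967185
dot [np.float64(148.45216410091078), np.float64(167.74997985008463)] [695.77410982 242.6819874   26.        ] rad 135.9245978065422 yaw 0.2476602098021491
tall [[317.0, 186.0], [349.0, 186.0], [349.0, 190.0], [317.0, 190.0]] [[615.6, -170.9, 162.0], [613.9, -244.1, 162.0], [604.7, -243.6, 162.0], [606.4, -170.5, 162.0]] c [ 610.2 -207.3  162. ]
 len [np.float64(73.2), np.float64(9.3)] ang -91.3270279091956
short [[322.0, 227.0], [346.0, 227.0], [346.0, 231.0], [322.0, 231.0]] [[525.5, -186.0, 112.0], [524.1, -242.8, 112.0], [514.7, -242.2, 112.0], [516.1, -185.5, 112.0]] c [ 520.1 -214.1  112. ]
 len [np.float64(56.8), np.float64(9.4)] ang -91.40484229479567
```

```bash
cat > m2.py <<'E'
from h import *
t=shot('top'); w=shot('wrist'); im=t['bgr']
print('wristthing',plane(w,[(405,345)],0.0)*1000, 'top ball',plane(t,[(59,213),(2,190)],0.02)*1000)
print('jar,lantern,dish',plane(t,[(246,188)],.118)*1000,plane(t,[(227,117)],.158)*1000,plane(t,[(252,268)],.02)*1000)
g=im[170:181,142:156].astype(int).sum(2); wt=np.clip(430-g,0,None); yy,xx=np.mgrid[170:181,142:156]
d=[(xx*wt).sum()/wt.sum(),(yy*wt).sum()/wt.sum()]; D=plane(t,d,0.026)[0]; v=D[:2]-[.55985,.24209]
print('dot',d,D*1000,np.hypot(*v)*1000,np.degrees(np.arctan2(v[1],v[0])))
E
python3 m2.py
```

```text
wristthing [[667.1947391  646.28940731   0.        ]] top ball [[584.19779748 470.27656831  20.        ]
 [647.13374599 618.3246731   20.        ]]
jar,lantern,dish [[621.90167885  -8.828537   118.        ]] [[784.74675021  31.76683052 158.        ]] [[433.10174534 -19.15162749  20.        ]]
dot [np.float64(147.70491803278688), np.float64(173.60109289617486)] [680.38371824 244.42668464  26.        ] 120.55636576743633 1.1106054089144948
```

jog_arm(deltas=[{"x": 120, "y": -95, "z": 52, "twist": -25, "fingers": 0.35}, {"x": 348, "y": -277, "z": 52, "twist": -67, "fingers": 0.35}, {"x": 348, "y": -277, "z": 52, "twist": -67, "fingers": 0.35}, {"x": 348, "y": -277, "z": 52, "twist": -67, "fingers": 0.35}, {"x": 348, "y": -277, "z": 52, "twist": -67, "fingers": 0.35}, {"x": 348, "y": -277, "z": 52, "twist": -67, "fingers": 0.35}, {"x": 348, "y": -277, "z": 52, "twist": -67, "fingers": 0.35}, {"x": 348, "y": -277, "z": 52, "twist": -67, "fingers": 0.35}, {"x": 348, "y": -277, "z": 52, "twist": -67, "fingers": 0.35}, {"x": 348, "y": -277, "z": 52, "twist": -67, "fingers": 0.35}], grip_force=30)

```text
time: 1.35
ee_pos: [0.5636, 0.2267, 0.299]
tcp_rot: [-26.3, 89.9, -116.2]
wrist_force: [0.1, 0.3, 0.4]
opening: 0.03
```

jog_arm(deltas=[{"fingers": 1}, {"fingers": 1}, {"fingers": 1}])

```text
validation failed for argument at $.de...
```

```bash
python3 -c "
from h import *
print(jaw()); shot('wrist','w1.png')"
```

```text
(array([563.63857275, 226.67632136, 298.99494636]), np.float64(0.02359905286401642), array([-6.27546573e-04, -1.27280278e-03, -9.99998993e-01]))
```

View pics/w1.png

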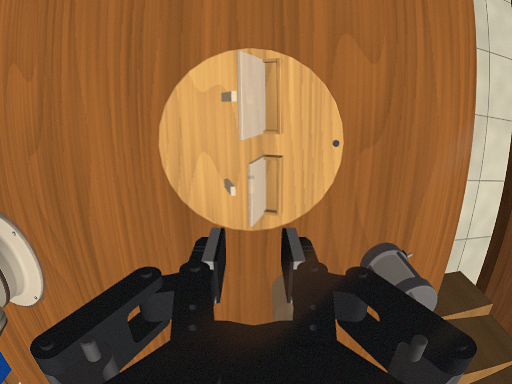

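```bash
cat > m3.py <<'E'
from h import *
from scipy.optimize import least_squares
import sys
w=shot('wrist'); im=w['bgr']; hsv=cv2.cvtColor(im,cv2.COLOR_BGR2HSV)
m=cv2.inRange(hsv,(15,40,190),(32,160,255)); m=cv2.morphologyEx(m,cv2.MORPH_OPEN,np.ones((3,3)))
cs,_=cv2.findContours(m,cv2.RETR_EXTERNAL,cv2.CHAIN_APPROX_NONE); c=max(cs,key=cv2.contourArea)
h=cv2.convexHull(c)[:,0]; P=plane(w,h,0.026)[:,:2]
f=lambda p:np.hypot(P[:,0]-p[0],P[:,1]-p[1])-p[2]
r=least_squares(f,[*P.mean(0),.13],loss='soft_l1',f_scale=.001); print('spinner',r.x*1000,np.abs(r.fun).max()*1000)
pp=proj(w,[*(r.x[:2]+[.118,0]),.026])[0].round().astype(int); x0,y0=pp-14
g=im[y0:y0+29,x0:x0+29].astype(int).sum(2); 
wt=np.clip(330-g,0,None); yy,xx=np.mgrid[y0:y0+29,x0:x0+29]
d=[(xx*wt).sum()/wt.sum(),(yy*wt).sum()/wt.sum()]; D=plane(w,d,.026)[0]; v=D[:2]-r.x[:2]; yaw=np.arctan2(v[1],v[0])
print('dot',d,D*1000,np.hypot(*v)*1000,np.degrees(yaw))
R=np.array([[np.cos(yaw),-np.sin(yaw)],[np.sin(yaw),np.cos(yaw)]])
for n,b in(('wide',(.025,.063)),('narrow',(.025,-.055))): print(n,(r.x[:2]+R@b)*1000)
if len(sys.argv)>1:
    im=cv2.resize(im[40:240,150:350],None,fx=3,fy=3,interpolation=cv2.INTER_CUBIC)
    # predicted lip top inner edge and panel top corners
    for b,hw,L in(((.025,.063),.044,.080),((.025,-.055),.036,.055)):
        s,c=np.sin(np.radians(20)),np.cos(np.radians(20))
        for u,vv,col in((.018,.01,(0,0,255)),(.023,.01,(0,255,255)),(0,L,(255,0,0))):
            for sg in(-1,1):
                q=np.array([(u-.005)*c-vv*s, sg*hw,(u-.005)*s+vv*c])
                Pw=np.r_[r.x[:2]+R@(np.array(b)+q[:2]),.038+q[2]]
                p=(proj(w,Pw)[0]-[150,40]+.5)*3; cv2.circle(im,tuple(p.round().astype(int).tolist()),3,col,1)
    cv2.imwrite('pics/'+sys.argv[1],im)
E
python3 m3.py w1c.png
```

```text
spinner [559.92383441 243.52108278 128.04039911] 0.8470889586701114
dot [np.float64(344.48403679653677), np.float64(145.42325036075036)] [688.48543082 243.83126154  26.        ] 128.5619706002683 0.1382364533563453
wide [584.77176287 306.58121639]
narrow [585.05645898 188.58155983]
```

View pics/w1c.png

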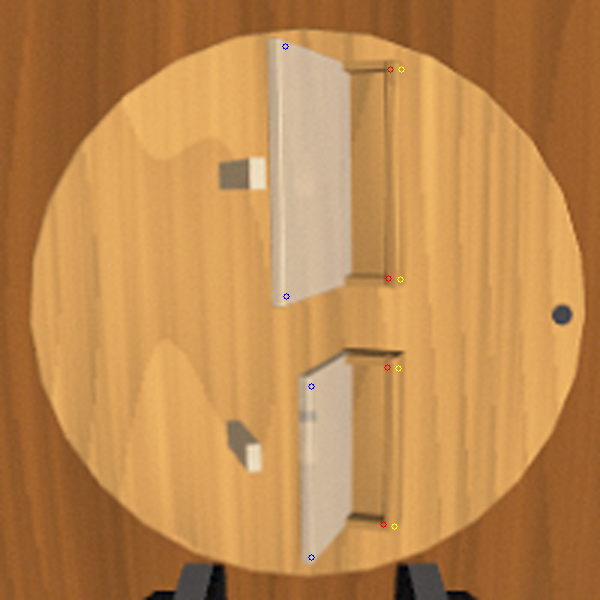

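```bash
sed -i 's/np.clip(330-g,0,None)/np.clip(240-g,0,None)/; s/pp-14/pp-8/; s/29/17/g' m3.py; python3 m3.py w1d.png
```

```text
spinner [559.93620835 243.43557534 128.04637165] 0.9889522049208177
dot [np.float64(337.51774193548385), np.float64(145.86290322580646)] [677.13680356 244.36536537  26.        ] 117.20428331605736 0.4545363175792309
wide [584.43563812 306.6319197 ]
narrow [585.37174063 188.63563285]
```

View pics/w1d.png

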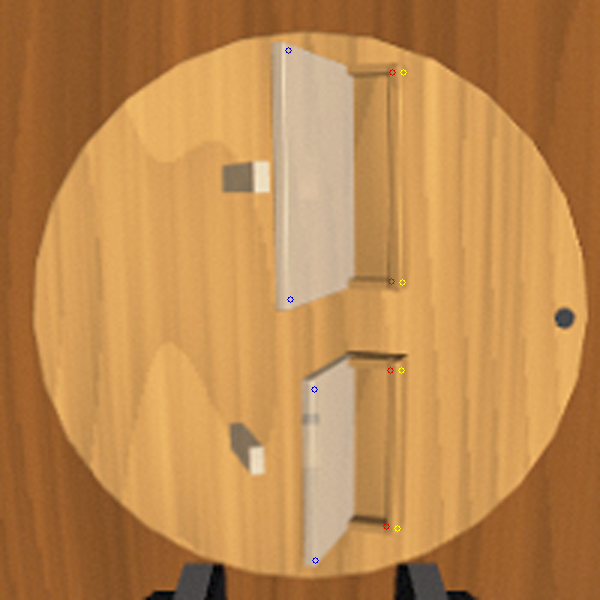

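jog_arm(deltas=[{"x": 27, "y": -460, "z": 0, "twist": 2, "fingers": 0.5}, {"x": 27, "y": -460, "z": 0, "twist": 2, "fingers": 0.5}, {"x": 27, "y": -460, "z": 0, "twist": 2, "fingers": 0.5}, {"x": 27, "y": -460, "z": 0, "twist": 2, "fingers": 0.5}, {"x": 27, "y": -460, "z": 0, "twist": 2, "fingers": 0.5}, {"x": 27, "y": -460, "z": 0, "twist": 2, "fingers": 0.5}, {"x": 27, "y": -460, "z": 0, "twist": 2, "fingers": 0.5}, {"x": 27, "y": -460, "z": 0, "twist": 2, "fingers": 0.5}, {"x": 27, "y": -460, "z": 0, "twist": 2, "fingers": 0.5}, {"x": 27, "y": -460, "z": 0, "twist": 2, "fingers": 0.5}])

```text
time: 2.5
ee_pos: [0.5866, -0.2324, 0.2993]
tcp_rot: [-72.6, 89.9, -160.4]
wrist_force: [0.6, 1.2, 0.1]
opening: 0.0428
```

jog_arm(deltas=[{"x": 0, "y": 0, "z": 0, "twist": 0, "fingers": 0.5}, {"x": 0, "y": 0, "z": 0, "twist": 0, "fingers": 0.5}])

```text
time: 2.7
ee_pos: [0.5866, -0.231, 0.2994]
tcp_rot: [-82.2, 89.9, -169.9]
wrist_force: [0.6, 0.6, -0.2]
opening: 0.0429
```

```bash
python3 -c "
from h import *
print(jaw()); c=shot('wrist','w2.png'); print(jaw()); cv2.imwrite('pics/w2c.png',cv2.resize(c['bgr'][40:240,130:380],None,fx=3,fy=3,interpolation=cv2.INTER_CUBIC))"
```

```text
(array([ 586.62437915, -231.01336162,  299.43159431]), np.float64(2.2465914582475848), array([-1.58316242e-03, -2.81280942e-04, -9.99998707e-01]))
(array([ 586.72178435, -230.59284688,  299.65014971]), np.float64(2.288702096868154), array([-1.29134925e-03, -4.08007089e-04, -9.99999083e-01]))
```

View pics/w2.png

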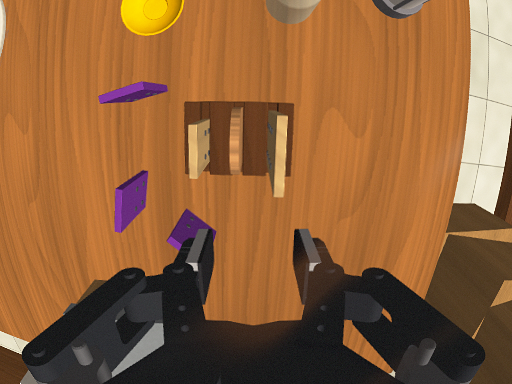

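View pics/w2c.png

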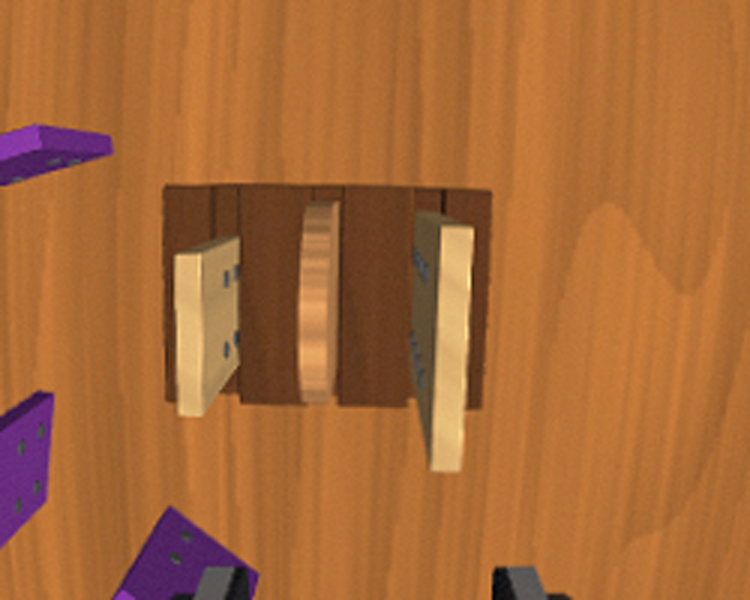

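```bash
python3 - <<'E'
from h import *
w=shot('wrist')
for n,q,z in(('tall',[(441,225),(472,225),(462,470),(431,470)],.162),('short',[(176,252),(202,250),(203,414),(179,414)],.112),('arch',[(320,202),(318,402)],.1)):
    Q=plane(w,np.array(q)/3+[129.8,39.8],z)*1000
    a=Q[:len(q)//2].mean(0);b=Q[len(q)//2:].mean(0);d=a-b
    print(n,Q.round(1)[:,:2].tolist(),'c',Q.mean(0).round(1),'len',np.hypot(*d[:2]).round(1),'normal yaw',np.degrees(np.arctan2(d[1],d[0]))-90)
E
```

```text
tall [[604.7, -168.5], [613.8, -168.0], [615.6, -243.4], [605.9, -243.7]] c [ 610.  -205.9  162. ] len 75.4 normal yaw 1.1334888210453755
short [[515.7, -182.9], [525.1, -182.1], [525.5, -242.1], [516.5, -242.4]] c [ 520.7 -212.4  112. ] len 59.7 normal yaw 0.5630682062469106
arch [[565.7, -164.6], [567.1, -239.1]] c [ 566.4 -201.8  100. ] len 74.5 normal yaw 1.109220781735658
```

jog_arm(deltas=[{"x": 23, "y": 25, "z": -50, "twist": -1.2, "fingers": 0.5}, {"x": 23, "y": 25, "z": -85, "twist": -1.2, "fingers": 0.5}, {"x": 23, "y": 25, "z": -110, "twist": -1.2, "fingers": 0.5}, {"x": 23, "y": 25, "z": -110, "twist": -1.2, "fingers": 0.5}])

```text
time: 3.2
ee_pos: [0.6085, -0.2029, 0.186]
tcp_rot: [-104.4, 89.6, 166.9]
wrist_force: [-1.0, 0.1, 0.4]
opening: 0.0427
```

```bash
python3 -c "
from h import *
c=shot('wrist','w3.png'); print(jaw()); cv2.imwrite('pics/w3c.png',cv2.resize(c['bgr'][100:360,130:380],None,fx=2.3,fy=2.3,interpolation=cv2.INTER_CUBIC))"
```

```text
(array([ 609.17321171, -203.62809033,  189.04113915]), np.float64(1.2291973962195577), array([-3.47717069e-03,  3.75005352e-04, -9.99993884e-01]))
```

View pics/w3c.png

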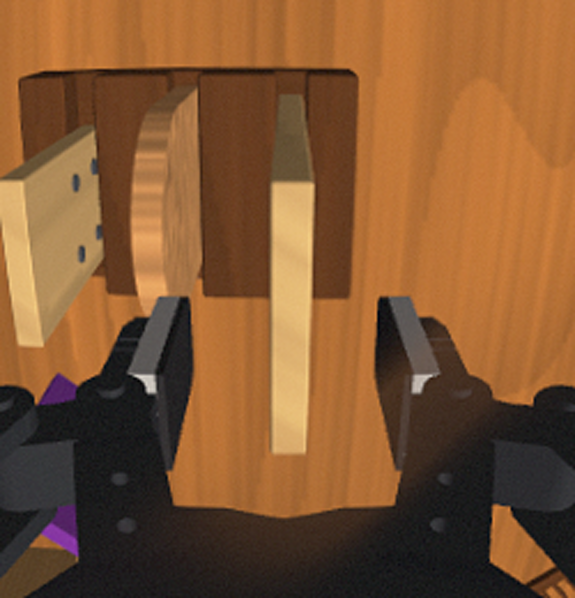

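jog_arm(deltas=[{"x": 1, "y": -2, "z": -20, "twist": 0, "fingers": 0.5}, {"x": 1, "y": -2, "z": -36, "twist": 0, "fingers": 0.5}, {"x": 1, "y": -2, "z": -43, "twist": 0, "fingers": 0.5}, {"x": 1, "y": -2, "z": -43, "twist": 0, "fingers": 0.3}, {"x": 1, "y": -2, "z": -43, "twist": 0, "fingers": 0.1}, {"x": 1, "y": -2, "z": -43, "twist": 0, "fingers": 0}, {"x": 1, "y": -2, "z": -43, "twist": 0, "fingers": 0}, {"x": 1, "y": -2, "z": -43, "twist": 0, "fingers": 0}], grip_force=40)

```text
time: 4.05
ee_pos: [0.6108, -0.2058, 0.1479]
tcp_rot: [-71.6, 89.9, -160.3]
wrist_force: [-1.4, 0.2, 6.6]
opening: 0.0095
```

jog_arm(deltas=[{"x": 0, "y": 0, "z": 10, "twist": 0, "fingers": 0}, {"x": 0, "y": 0, "z": 35, "twist": 0, "fingers": 0}, {"x": 0, "y": 0, "z": 75, "twist": 0, "fingers": 0}, {"x": 0, "y": 0, "z": 115, "twist": 0, "fingers": 0}, {"x": 0, "y": 0, "z": 145, "twist": 0, "fingers": 0}, {"x": 0, "y": 0, "z": 145, "twist": 0, "fingers": 0}, {"x": 0, "y": 0, "z": 145, "twist": 0, "fingers": 0}])

```text
time: 4.75
ee_pos: [0.6111, -0.206, 0.2935]
tcp_rot: [20.8, 90.0, -67.9]
wrist_force: [0.1, 0.7, -2.4]
opening: 0.0094
```

```bash
python3 -c "
from h import *
c=shot('wrist','w4.png');s=shot('side','s4.png'); print(jaw())"
```

```text
(array([ 610.55555701, -205.74388626,  291.51647287]), np.float64(1.227695512366019), array([-2.90496651e-03,  3.27356736e-04, -9.99995727e-01]))
```

View pics/w4.png

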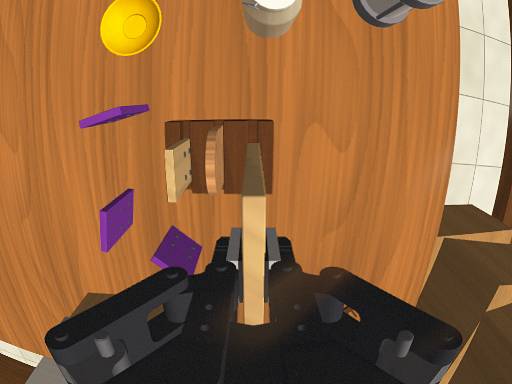

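View pics/s4.png

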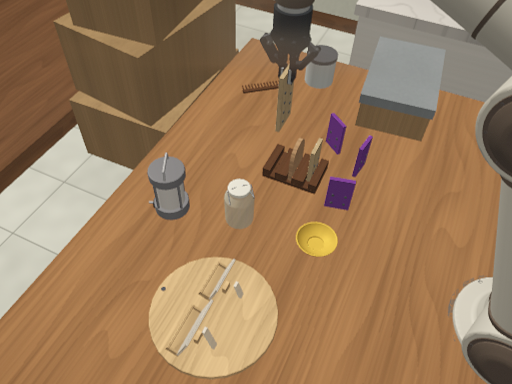

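jog_arm(deltas=[{"x": 0, "y": 40, "z": 8, "twist": 0, "fingers": 0}, {"x": -10, "y": 85, "z": 8, "twist": 0, "fingers": 0}, {"x": -25, "y": 135, "z": 8, "twist": 0, "fingers": 0}, {"x": -25, "y": 185, "z": 8, "twist": 0, "fingers": 0}, {"x": -25, "y": 235, "z": 8, "twist": 0, "fingers": 0}, {"x": -25, "y": 285, "z": 8, "twist": 0, "fingers": 0}, {"x": -25, "y": 335, "z": 8, "twist": 0, "fingers": 0}, {"x": -25, "y": 380, "z": 8, "twist": 0, "fingers": 0}, {"x": -25, "y": 420, "z": 8, "twist": 0, "fingers": 0}, {"x": -25, "y": 450, "z": 8, "twist": 0, "fingers": 0}])

```text
time: 5.85
ee_pos: [0.5847, 0.2468, 0.2976]
tcp_rot: [-85.6, 89.7, -174.3]
wrist_force: [0.6, -0.8, -2.1]
opening: 0.0095
```

jog_arm(deltas=[{"x": 0, "y": 30, "z": -20, "twist": 0, "fingers": 0}, {"x": 0, "y": 60, "z": -40, "twist": 0, "fingers": 0}, {"x": 0, "y": 62, "z": -60, "twist": 0, "fingers": 0}, {"x": 0, "y": 62, "z": -60, "twist": 0, "fingers": 0}])

```text
time: 6.25
ee_pos: [0.5831, 0.3091, 0.2325]
tcp_rot: [-72.7, 89.2, -161.2]
wrist_force: [0.4, -0.3, -1.6]
opening: 0.0094
```

```bash
python3 -c "
from h import *
c=shot('wrist','w5.png');s=shot('side','s5.png'); print(jaw()); cv2.imwrite('pics/s5c.png',cv2.resize(s['bgr'][150:370,130:330],None,fx=2.7,fy=2.7,interpolation=cv2.INTER_CUBIC))"
```

```text
(array([584.16246299, 308.22096769, 236.89100489]), np.float64(1.3151773195422143), array([-0.00754056, -0.00176161, -0.99997002]))
```

View pics/w5.png

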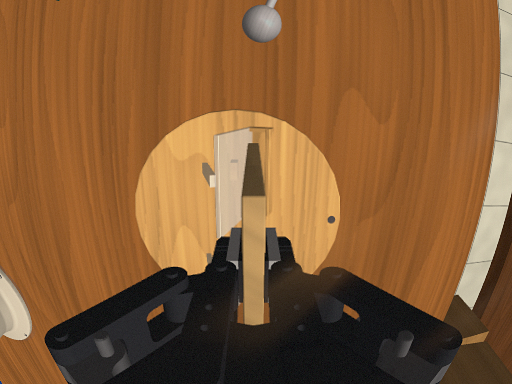

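View pics/s5c.png

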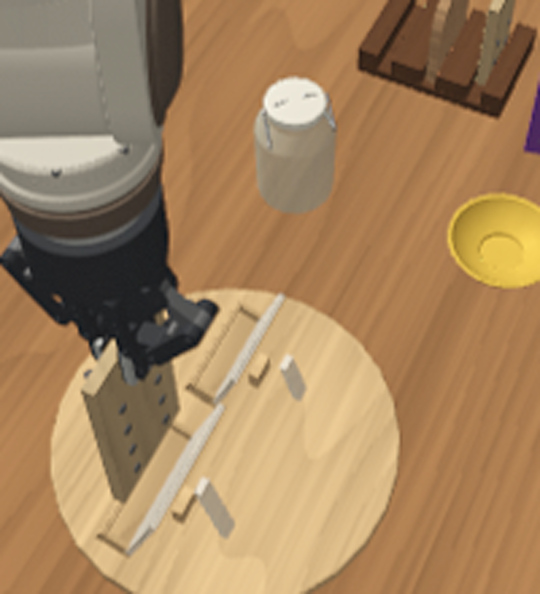

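jog_arm(deltas=[{"x": 2, "y": -1.5, "z": -15, "twist": -0.5, "fingers": 0}, {"x": 2, "y": -1.5, "z": -30, "twist": -0.5, "fingers": 0}, {"x": 2, "y": -1.5, "z": -36, "twist": -0.5, "fingers": 0}, {"x": 2, "y": -1.5, "z": -36, "twist": -0.5, "fingers": 0}, {"x": 2, "y": -1.5, "z": -36, "twist": -0.5, "fingers": 0}, {"x": 2, "y": -1.5, "z": -36, "twist": -0.5, "fingers": 0}])

```text
time: 6.95
ee_pos: [0.5865, 0.3067, 0.2022]
tcp_rot: [-81.8, 89.6, -171.0]
wrist_force: [0.6, 0.1, -1.3]
opening: 0.0099
```

```bash
python3 -c "
from h import *
c=shot('wrist','w6.png');s=shot('side','s6.png'); print(jaw()); cv2.imwrite('pics/w6c.png',cv2.resize(c['bgr'][80:260,150:350],None,fx=3,fy=3,interpolation=cv2.INTER_CUBIC)); cv2.imwrite('pics/s6c.png',cv2.resize(s['bgr'][250:370,140:290],None,fx=5,fy=5,interpolation=cv2.INTER_CUBIC))"
```

```text
(array([586.3841275 , 306.77660991, 201.78209598]), np.float64(0.8120268861240824), array([-0.00652051, -0.00114293, -0.99997809]))
```

View pics/w6c.png

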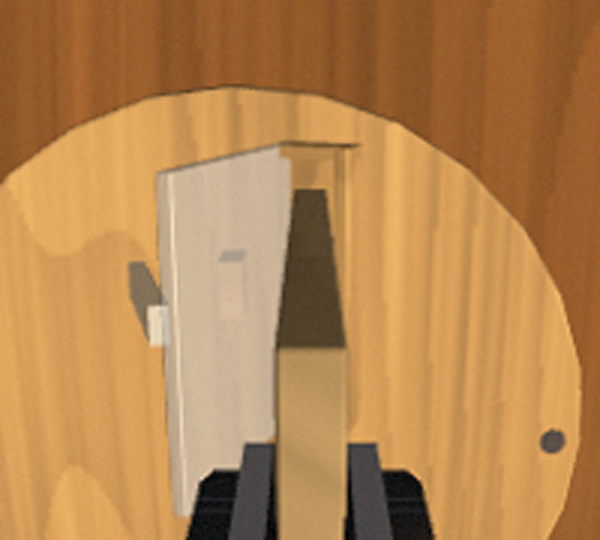

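View pics/s6c.png

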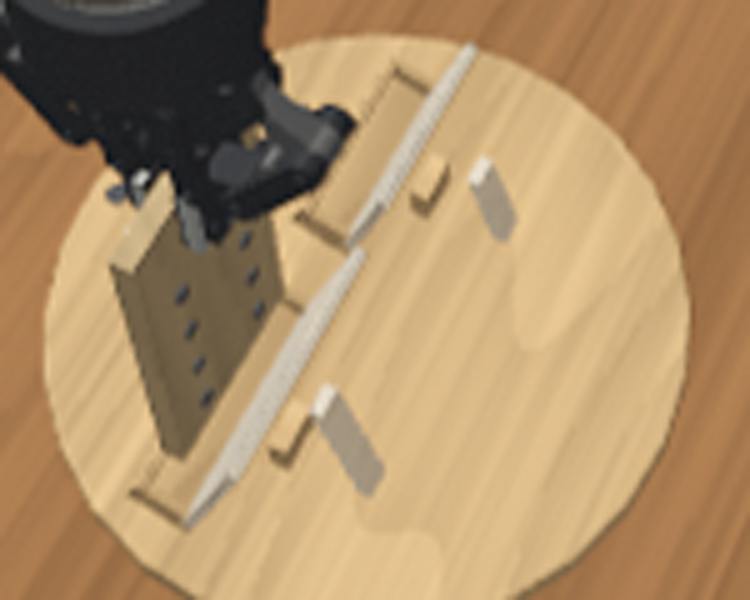

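```bash
python3 - <<'E'
from h import *
c=shot('wrist')
f=lambda p,z:(plane(c,[np.array(p)/3+[149.8,79.8]],z)[0]*1000).round(1)
print('board bottom far corners',f((294,190),.066),f((327,190),.066))
print('panel bottom',f((281,145),.036),f((290,175),.036),'lip inner top',f((336,165),.0518),f((345,165),.0518),f((347,220),.0518),'cheek',f((283,143),.046),f((356,146),.052))
print('pred lip edges(wide)', [proj(c,[584.5e-3+.0088,.3066+dy,.0518])[0]*3-np.array([149.8,79.8])*3 for dy in(.04,.02,0)], [proj(c,[584.5e-3-.0047,.3066+dy,.0363])[0]*3-np.array([149.8,79.8])*3 for dy in(.04,.02,0)])
E
```

```text
board bottom far corners [580.2 342.8  66. ] [589.9 343.   66. ]
panel bottom [575.1 353.3  36. ] [578.1 343.5  36. ] lip inner top [592.7 348.8  51.8] [595.5 348.9  51.8] [596.5 331.6  51.8] cheek [576.1 354.9  46. ] [598.7 354.9  52. ]
pred lip edges(wide) [array([337.78700483, 172.11058726]), array([336.48507705, 235.38024776]), array([335.13804182, 296.94097062])] [array([295.22925027, 165.6696019 ]), array([294.57149634, 225.72857444]), array([293.97685421, 284.32758381])]
```

jog_arm(deltas=[{"x": 0, "y": 0, "z": -8, "twist": 0, "fingers": 0}, {"x": 0, "y": 0, "z": -14, "twist": 0, "fingers": 0}, {"x": 0, "y": 0, "z": -18, "twist": 0, "fingers": 0}, {"x": 0, "y": 0, "z": -22, "twist": 0, "fingers": 0}, {"x": 0, "y": 0, "z": -22, "twist": 0, "fingers": 0}, {"x": 0, "y": 0, "z": -22, "twist": 0, "fingers": 0}])

```text
time: 7.7
ee_pos: [0.5863, 0.3068, 0.1795]
tcp_rot: [-80.1, 89.6, -169.3]
wrist_force: [-0.3, -0.1, -0.9]
opening: 0.0096
```

```bash
cat > v.py <<'E'
from h import *
import sys
n=sys.argv[1];c=shot('wrist','w%s.png'%n);s=shot('side'); print(jaw())
A=cv2.resize(c['bgr'][80:260,150:350],None,fx=2,fy=2,interpolation=cv2.INTER_CUBIC);B=cv2.resize(s['bgr'][250:370,140:270],None,fx=3,fy=3,interpolation=cv2.INTER_CUBIC)
cv2.imwrite('pics/v%s.png'%n,np.hstack([A,B]))
E
python3 v.py 7
```

```text
(array([586.42845996, 306.83514529, 179.84917017]), np.float64(0.8119825672308206), array([-0.00637986, -0.0010654 , -0.99997908]))
```

View pics/v7.png

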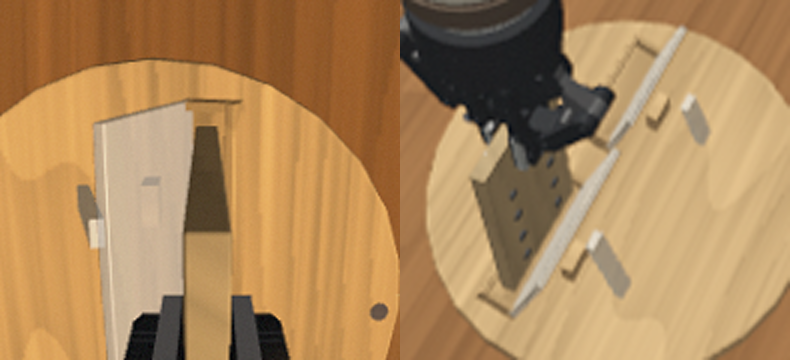

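jog_arm(deltas=[{"x": 0, "y": 0, "z": -1, "twist": 0, "fingers": 0}, {"x": 0, "y": 0, "z": -2, "twist": 0, "fingers": 0}, {"x": 0, "y": 0, "z": -3, "twist": 0, "fingers": 0}, {"x": 0, "y": 0, "z": -3, "twist": 0, "fingers": 0}])

```text
time: 8.2
ee_pos: [0.5864, 0.3068, 0.1766]
tcp_rot: [-80.7, 89.6, -169.9]
wrist_force: [0.6, -0.2, -1.6]
opening: 0.0093
```

jog_arm(deltas=[{"x": 0, "y": 0, "z": -1, "twist": 0, "fingers": 0}, {"x": 0, "y": 0, "z": -1, "twist": 0, "fingers": 0}])

```text
time: 8.4
ee_pos: [0.5865, 0.3068, 0.176]
tcp_rot: [-81.7, 89.6, -170.9]
wrist_force: [0.1, 0.2, 0.9]
opening: 0.0093
```

jog_arm(deltas=[{"x": 0, "y": 0, "z": -1, "twist": 0, "fingers": 0}, {"x": 0, "y": 0, "z": -1, "twist": 0, "fingers": 0}, {"x": 0, "y": 0, "z": -1, "twist": 0, "fingers": 0}])

```text
time: 8.7
ee_pos: [0.5866, 0.3068, 0.1759]
tcp_rot: [-85.2, 89.7, -174.4]
wrist_force: [-1.8, -1.2, 7.1]
opening: 0.0095
```

```bash
python3 v.py 8; python3 -c "
from workcell import bot; print(bot.get_obs()['wrist_force'])"
```

```text
(array([586.54995479, 306.87133997, 175.85733387]), np.float64(0.8140864727187314), array([-5.08097743e-03, -4.97823410e-04, -9.99986968e-01]))
[-0.41957749 -0.77806363  6.73096292]
```

View pics/v8.png

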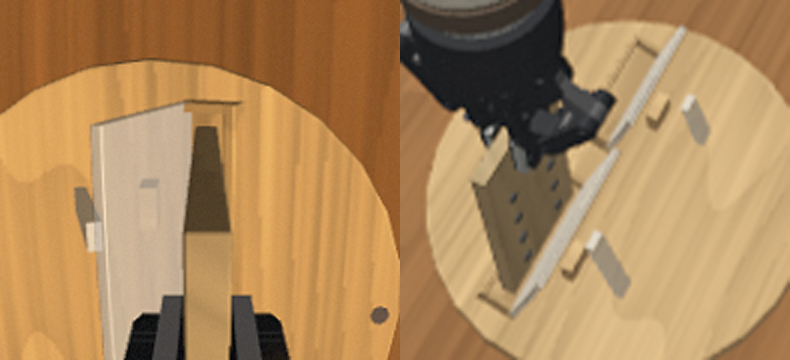

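jog_arm(deltas=[{"x": 0, "y": 0, "z": 0, "twist": 0, "fingers": 0.13}, {"x": 0, "y": 0, "z": 0, "twist": 0, "fingers": 0.15}, {"x": 0, "y": 0, "z": 0, "twist": 0, "fingers": 0.18}, {"x": -2, "y": 0, "z": 0, "twist": 0, "fingers": 0.22}, {"x": -4, "y": 0, "z": 0, "twist": 0, "fingers": 0.26}, {"x": -6, "y": 0, "z": 0, "twist": 0, "fingers": 0.3}, {"x": -9, "y": 0, "z": 0, "twist": 0, "fingers": 0.3}, {"x": -12, "y": 0, "z": 0, "twist": 0, "fingers": 0.3}])

```text
time: 9.6
ee_pos: [0.5743, 0.3069, 0.1759]
tcp_rot: [-85.4, 89.7, -174.6]
wrist_force: [0.4, 0.4, -1.2]
opening: 0.0255
```

```bash
python3 v.py 9; python3 -c "
from workcell import bot; print(bot.get_obs()['wrist_force'])"
```

```text
(array([574.15971855, 306.88834067, 176.02079889]), np.float64(0.8216760284882908), array([-5.06355734e-03, -4.48735175e-04, -9.99987079e-01]))
[-0.34426581  0.42322895 -0.04477938]
```

View pics/v9.png

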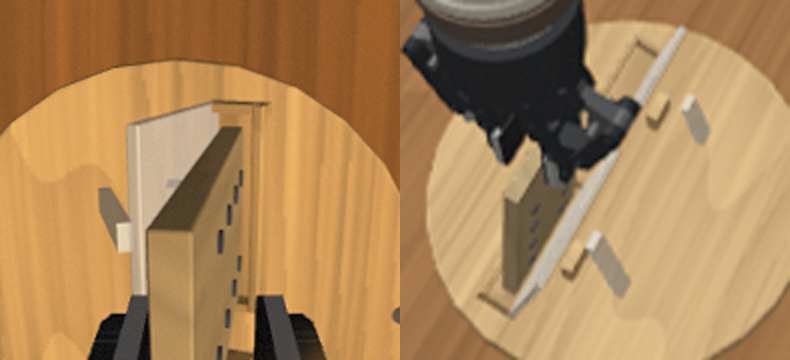

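jog_arm(deltas=[{"x": -3, "y": 0, "z": 0, "twist": 0, "fingers": 0.3}, {"x": -6, "y": 0, "z": 0, "twist": 0, "fingers": 0.3}, {"x": -9, "y": 0, "z": 0, "twist": 0, "fingers": 0.3}, {"x": -12, "y": 0, "z": 0, "twist": 0, "fingers": 0.3}, {"x": -15, "y": 0, "z": 0, "twist": 0, "fingers": 0.3}, {"x": -18, "y": 0, "z": 0, "twist": 0, "fingers": 0.3}, {"x": -21, "y": 0, "z": 0, "twist": 0, "fingers": 0.3}, {"x": -24, "y": 0, "z": 0, "twist": 0, "fingers": 0.3}, {"x": -27, "y": 0, "z": 0, "twist": 0, "fingers": 0.3}, {"x": -30, "y": 0, "z": 0, "twist": 0, "fingers": 0.3}])

```text
time: 10.7
ee_pos: [0.5439, 0.3069, 0.176]
tcp_rot: [-86.0, 89.7, -175.1]
wrist_force: [-0.2, 0.2, -0.5]
opening: 0.0256
```

jog_arm(deltas=[{"x": -2, "y": 0, "z": 0, "twist": 0, "fingers": 0.33}, {"x": -4, "y": 0, "z": 0, "twist": 0, "fingers": 0.36}, {"x": -6, "y": 0, "z": 0, "twist": 0, "fingers": 0.4}, {"x": -7, "y": 0, "z": 0, "twist": 0, "fingers": 0.4}])

```text
time: 11.1
ee_pos: [0.5368, 0.3069, 0.1761]
tcp_rot: [-86.5, 89.7, -175.6]
wrist_force: [-0.4, -0.0, 0.9]
opening: 0.0342
```

```bash
python3 v.py 10; python3 -c "
from workcell import bot; print(bot.get_obs()['wrist_force'])"
```

```text
(array([536.84890521, 306.91734153, 176.09956738]), np.float64(0.8271674415249767), array([-4.89274908e-03, -4.08492209e-04, -9.99987947e-01]))
[-0.29489504 -0.04381201 -0.10462487]
```

View pics/v10.png

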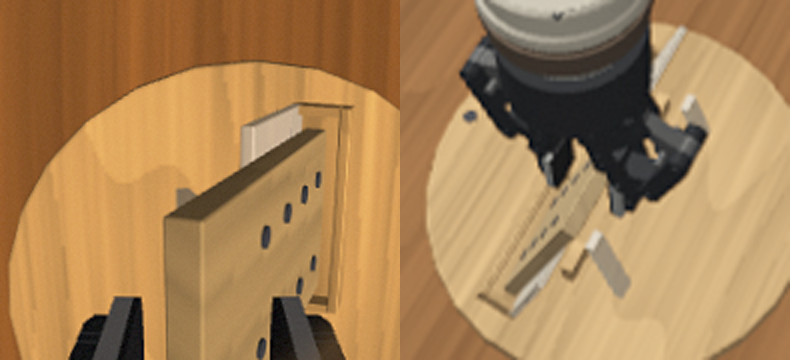

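jog_arm(deltas=[{"x": -1, "y": 0, "z": 4, "twist": 0, "fingers": 0.5}, {"x": -1, "y": 0, "z": 12, "twist": 0, "fingers": 0.55}, {"x": -1, "y": 0, "z": 30, "twist": 0, "fingers": 0.5}, {"x": -1, "y": 0, "z": 60, "twist": 0, "fingers": 0.5}, {"x": -1, "y": 0, "z": 105, "twist": 0, "fingers": 0.5}, {"x": 20, "y": -50, "z": 124, "twist": 0, "fingers": 0.5}, {"x": 26, "y": -75, "z": 124, "twist": 0, "fingers": 0.5}, {"x": 26, "y": -80, "z": 124, "twist": 0, "fingers": 0.5}, {"x": 26, "y": -80, "z": 124, "twist": 0, "fingers": 0.5}, {"x": 26, "y": -80, "z": 124, "twist": 0, "fingers": 0.5}])

```text
time: 12.2
ee_pos: [0.5626, 0.2274, 0.3001]
tcp_rot: [-89.0, 89.7, -178.2]
wrist_force: [-1.1, 0.9, 0.4]
opening: 0.0424
```

```bash
python3 m3.py w11.png; python3 -c "
from h import *
print(jaw());shot('side','s11.png')"
```

```text
spinner [560.18343911 243.15968798 127.95585768] 1.9744158204522966
dot [np.float64(337.2355623100304), np.float64(145.55775075987842)] [677.41916374 243.95689659  26.        ] 117.2384351257779 0.3896080720680196
wide [584.75446798 306.32822873]
narrow [585.55685514 188.33095683]
(array([562.50655086, 227.69790969, 299.92051527]), np.float64(0.8685850531833075), array([-5.36968888e-03, -3.22119676e-04, -9.99985531e-01]))
```

View pics/w11.png

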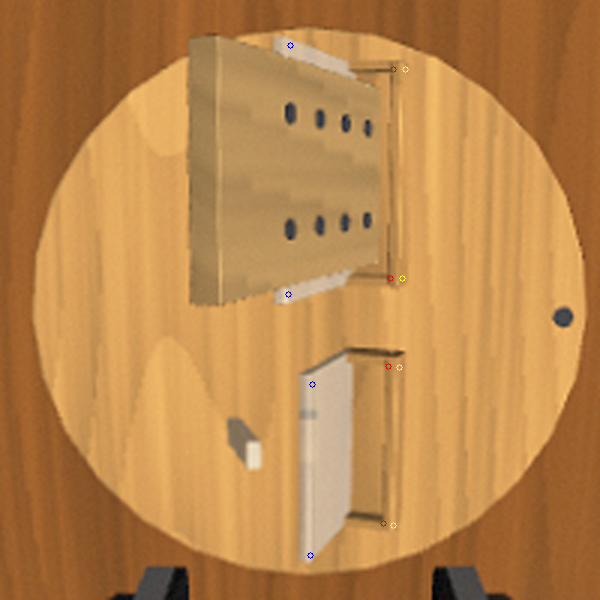

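View pics/s11.png

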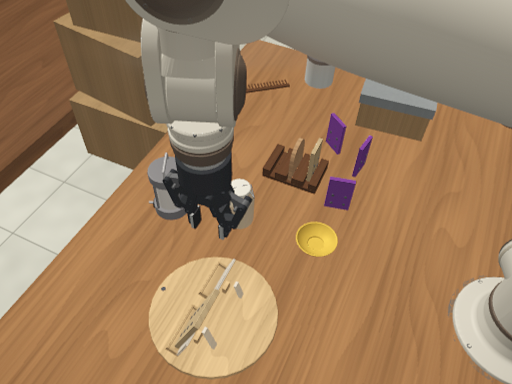

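jog_arm(deltas=[{"x": -42, "y": -440, "z": 0, "twist": 0, "fingers": 0.35}, {"x": -42, "y": -440, "z": 0, "twist": 0, "fingers": 0.35}, {"x": -42, "y": -440, "z": 0, "twist": 0, "fingers": 0.35}, {"x": -42, "y": -440, "z": 0, "twist": 0, "fingers": 0.35}, {"x": -42, "y": -440, "z": 0, "twist": 0, "fingers": 0.35}, {"x": -42, "y": -440, "z": 0, "twist": 0, "fingers": 0.35}, {"x": -42, "y": -440, "z": 0, "twist": 0, "fingers": 0.35}, {"x": -42, "y": -440, "z": 0, "twist": 0, "fingers": 0.35}, {"x": -42, "y": -440, "z": 0, "twist": 0, "fingers": 0.35}, {"x": -42, "y": -440, "z": -30, "twist": 0, "fingers": 0.35}])

```text
time: 13.3
ee_pos: [0.521, -0.2161, 0.2723]
tcp_rot: [-15.2, 89.8, -104.5]
wrist_force: [0.7, -0.2, 0.1]
opening: 0.0301
```

jog_arm(deltas=[{"x": 0, "y": 0, "z": -45, "twist": 0, "fingers": 0.35}, {"x": 0, "y": 0, "z": -90, "twist": 0, "fingers": 0.35}, {"x": 0, "y": 0, "z": -120, "twist": 0, "fingers": 0.35}, {"x": 0, "y": 0, "z": -125, "twist": 0, "fingers": 0.35}, {"x": 0, "y": 0, "z": -125, "twist": 0, "fingers": 0.35}])

```text
time: 13.8
ee_pos: [0.521, -0.2153, 0.1472]
tcp_rot: [-36.1, 89.8, -125.3]
wrist_force: [1.0, 0.1, 1.7]
opening: 0.0302
```

```bash
python3 -c "
from h import *
c=shot('wrist','w12.png'); print(jaw()); cv2.imwrite('pics/w12c.png',cv2.resize(c['bgr'][100:360,130:380],None,fx=2.3,fy=2.3,interpolation=cv2.INTER_CUBIC))"
```

```text
(array([ 521.58348459, -215.66691149,  148.67270456]), np.float64(0.7404436094375104), array([ 1.98486346e-04, -3.59996290e-03, -9.99993500e-01]))
```

View pics/w12c.png

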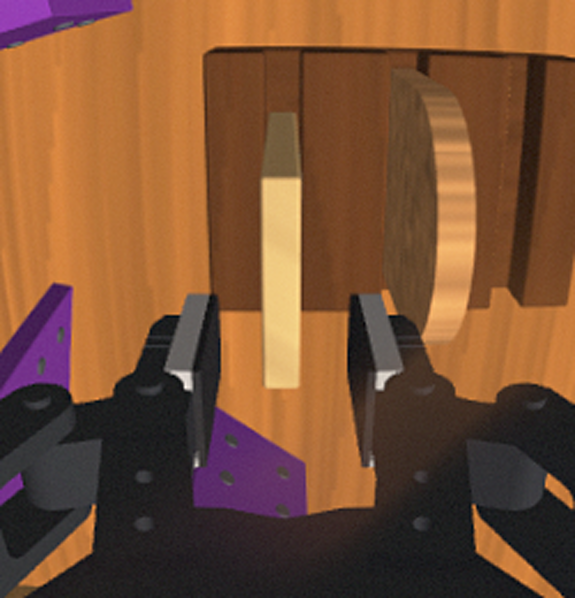

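jog_arm(deltas=[{"x": -0.5, "y": 3, "z": -20, "twist": 0, "fingers": 0.35}, {"x": -0.5, "y": 3, "z": -38, "twist": 0, "fingers": 0.35}, {"x": -0.5, "y": 3, "z": -50, "twist": 0, "fingers": 0.35}, {"x": -0.5, "y": 3, "z": -50, "twist": 0, "fingers": 0.35}, {"x": -0.5, "y": 3, "z": -50, "twist": 0, "fingers": 0.15}, {"x": -0.5, "y": 3, "z": -50, "twist": 0, "fingers": 0}, {"x": -0.5, "y": 3, "z": -50, "twist": 0, "fingers": 0}, {"x": -0.5, "y": 3, "z": -50, "twist": 0, "fingers": 0}])

```text
time: 14.65
ee_pos: [0.5217, -0.2129, 0.1002]
tcp_rot: [25.9, 89.7, -63.3]
wrist_force: [-1.1, -0.0, 6.4]
opening: 0.0094
```

jog_arm(deltas=[{"x": 0, "y": 0, "z": 10, "twist": 0, "fingers": 0}, {"x": 0, "y": 0, "z": 35, "twist": 0, "fingers": 0}, {"x": 0, "y": 0, "z": 80, "twist": 0, "fingers": 0}, {"x": 0, "y": 0, "z": 125, "twist": 0, "fingers": 0}, {"x": 0, "y": 0, "z": 165, "twist": 0, "fingers": 0}, {"x": 0, "y": 0, "z": 165, "twist": 0, "fingers": 0}])

```text
time: 15.25
ee_pos: [0.5228, -0.2134, 0.2723]
tcp_rot: [53.2, 89.2, -36.1]
wrist_force: [0.4, -0.1, -0.6]
opening: 0.0091
```

```bash
python3 -c "
from h import *
c=shot('wrist','w13.png'); print(jaw())"
```

```text
(array([ 522.54772399, -213.31381819,  269.08681909]), np.float64(0.73537103364934), array([ 0.00762111, -0.00657472, -0.99994934]))
```

View pics/w13.png

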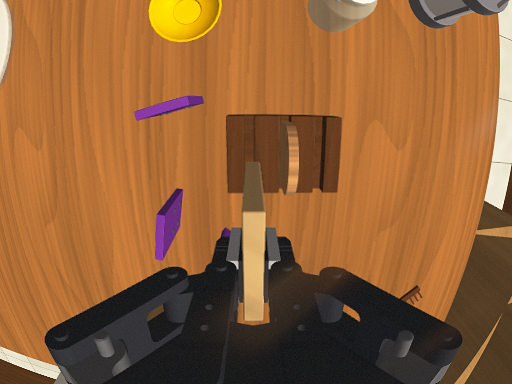

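jog_arm(deltas=[{"x": 5, "y": 35, "z": 0, "twist": 0, "fingers": 0}, {"x": 12, "y": 80, "z": 0, "twist": 0, "fingers": 0}, {"x": 20, "y": 125, "z": 0, "twist": 0, "fingers": 0}, {"x": 28, "y": 170, "z": 0, "twist": 0, "fingers": 0}, {"x": 36, "y": 215, "z": 0, "twist": 0, "fingers": 0}, {"x": 44, "y": 260, "z": 0, "twist": 0, "fingers": 0}, {"x": 52, "y": 305, "z": 0, "twist": 0, "fingers": 0}, {"x": 60, "y": 350, "z": 0, "twist": 0, "fingers": 0}, {"x": 64, "y": 385, "z": 0, "twist": 0, "fingers": 0}, {"x": 64, "y": 402, "z": -20, "twist": 0, "fingers": 0}])

```text
time: 16.3
ee_pos: [0.587, 0.1919, 0.2498]
tcp_rot: [58.6, 89.4, -30.5]
wrist_force: [0.3, -0.6, -0.6]
opening: 0.0096
```

jog_arm(deltas=[{"x": 0, "y": 0, "z": -35, "twist": 0, "fingers": 0}, {"x": 0, "y": 0, "z": -65, "twist": 0, "fingers": 0}, {"x": 0, "y": 0, "z": -85, "twist": 0, "fingers": 0}, {"x": 0, "y": 0, "z": -90, "twist": 0, "fingers": 0}, {"x": 0, "y": 0, "z": -90, "twist": 0, "fingers": 0}, {"x": 0, "y": 0, "z": -90, "twist": 0, "fingers": 0}])

```text
time: 16.9
ee_pos: [0.5873, 0.1919, 0.161]
tcp_rot: [63.5, 89.3, -25.7]
wrist_force: [-0.1, -0.1, -0.6]
opening: 0.0091
```

```bash
python3 v.py 14; python3 -c "
import cv2
i=cv2.imread('pics/w14.png');cv2.imwrite('pics/w14c.png',cv2.resize(i[80:260,150:350],None,fx=3,fy=3,interpolation=cv2.INTER_CUBIC))"
```

```text
(array([587.52434212, 191.96628322, 161.31334662]), np.float64(0.8654444183729129), array([ 0.01141791, -0.00485464, -0.99992303]))
```

View pics/v14.png

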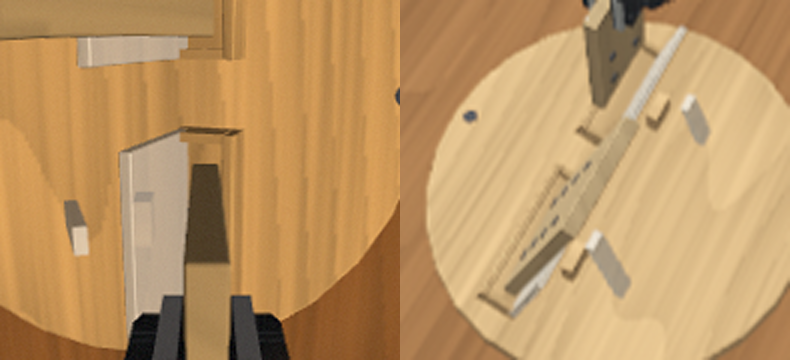

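View pics/w14c.png

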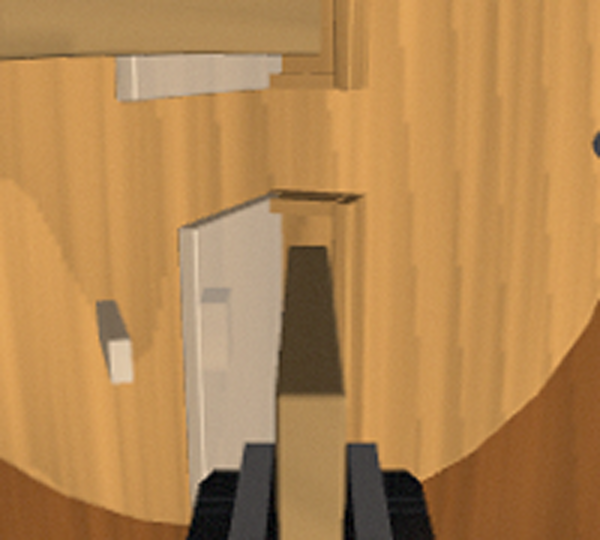

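```bash
python3 - <<'E'
from h import *
c=shot('wrist')
f=lambda p,z:(plane(c,[np.array(p)/3+[149.8,79.8]],z)[0]*1000).round(1)
print('board bottom far corners',f((288,246),.073),f((327,246),.073))
print('panel bottom',f((281,240),.036),'lip inner',f((344,240),.0518),f((346,270),.0518),'cheek inner top L/R',f((283,197),.046),f((340,202),.052))
E
```

```text
board bottom far corners [582.6 220.8  73. ] [592.1 220.9  73. ]
panel bottom [580.2 214.6  36. ] lip inner [597.3 218.1  51.8] [598.1 209.8  51.8] cheek inner top L/R [580.8 228.6  46. ] [596.  228.4  52. ]
```

jog_arm(deltas=[{"x": -1.5, "y": -3, "z": 0, "twist": 0, "fingers": 0}, {"x": -1.5, "y": -3, "z": -7, "twist": 0, "fingers": 0}, {"x": -1.5, "y": -3, "z": -14, "twist": 0, "fingers": 0}, {"x": -1.5, "y": -3, "z": -20, "twist": 0, "fingers": 0}, {"x": -1.5, "y": -3, "z": -25, "twist": 0, "fingers": 0}, {"x": -1.5, "y": -3, "z": -27, "twist": 0, "fingers": 0}, {"x": -1.5, "y": -3, "z": -27, "twist": 0, "fingers": 0}])

```text
time: 17.75
ee_pos: [0.5858, 0.1889, 0.1337]
tcp_rot: [63.7, 89.3, -25.5]
wrist_force: [0.6, -0.0, -0.9]
opening: 0.009
```

```bash
python3 v.py 15; python3 -c "
import cv2
i=cv2.imread('pics/w15.png');cv2.imwrite('pics/w15c.png',cv2.resize(i[80:260,150:350],None,fx=3,fy=3,interpolation=cv2.INTER_CUBIC))"
```

```text
(array([586.05879363, 188.98568043, 134.32787966]), np.float64(0.8658187192497582), array([ 0.01148585, -0.00483767, -0.99992233]))
```

View pics/w15c.png

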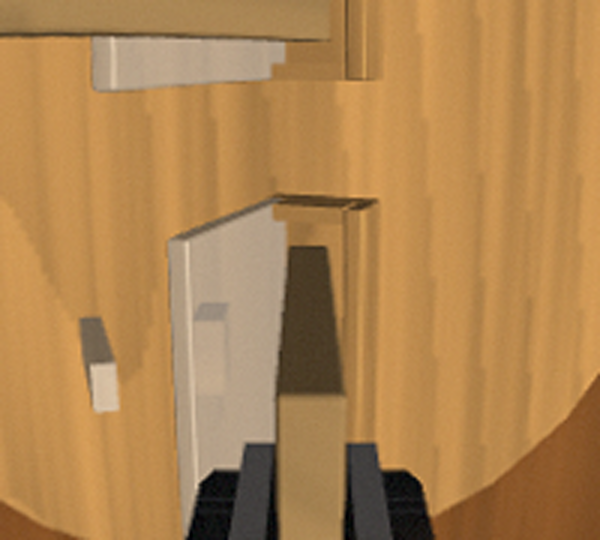

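jog_arm(deltas=[{"x": 0, "y": -0.5, "z": -1.5, "twist": 0, "fingers": 0}, {"x": 0, "y": -0.5, "z": -3, "twist": 0, "fingers": 0}, {"x": 0, "y": -0.5, "z": -4, "twist": 0, "fingers": 0}, {"x": 0, "y": -0.5, "z": -4, "twist": 0, "fingers": 0}])

```text
time: 18.25
ee_pos: [0.586, 0.1884, 0.1301]
tcp_rot: [65.7, 89.3, -23.5]
wrist_force: [0.0, -0.1, -0.8]
opening: 0.0092
```

jog_arm(deltas=[{"x": 0, "y": 0, "z": -1, "twist": 0, "fingers": 0}, {"x": 0, "y": 0, "z": -1, "twist": 0, "fingers": 0}])

```text
time: 18.45
ee_pos: [0.5859, 0.1885, 0.129]
tcp_rot: [65.1, 89.3, -24.1]
wrist_force: [1.1, -0.4, -1.1]
opening: 0.0093
```

Expected contact near TCP z 0.128.

jog_arm(deltas=[{"x": 0, "y": 0, "z": -1, "twist": 0, "fingers": 0}, {"x": 0, "y": 0, "z": -1, "twist": 0, "fingers": 0}])

```text
time: 18.65
ee_pos: [0.586, 0.1885, 0.128]
tcp_rot: [65.8, 89.3, -23.4]
wrist_force: [-0.6, 0.5, -0.3]
opening: 0.0094
```

jog_arm(deltas=[{"x": 0, "y": 0, "z": -1, "twist": 0, "fingers": 0}, {"x": 0, "y": 0, "z": -1, "twist": 0, "fingers": 0}])

```text
time: 18.85
ee_pos: [0.5862, 0.1886, 0.1279]
tcp_rot: [69.2, 89.2, -19.9]
wrist_force: [-1.0, -0.7, 4.7]
opening: 0.009
```

jog_arm(deltas=[{"x": 0, "y": 0, "z": 0, "twist": 0, "fingers": 0.13}, {"x": 0, "y": 0, "z": 0, "twist": 0, "fingers": 0.15}, {"x": 0, "y": 0, "z": 0, "twist": 0, "fingers": 0.18}, {"x": -2, "y": 0, "z": 0, "twist": 0, "fingers": 0.22}, {"x": -4, "y": 0, "z": 0, "twist": 0, "fingers": 0.26}, {"x": -6, "y": 0, "z": 0, "twist": 0, "fingers": 0.3}, {"x": -8, "y": 0, "z": 0, "twist": 0, "fingers": 0.3}, {"x": -10, "y": 0, "z": 0, "twist": 0, "fingers": 0.3}])

```text
time: 19.65
ee_pos: [0.576, 0.1886, 0.1279]
tcp_rot: [69.4, 89.2, -19.7]
wrist_force: [0.0, 0.2, 0.6]
opening: 0.0255
```

```bash
python3 v.py 16
```

```text
(array([576.00573888, 188.59284474, 127.99217823]), np.float64(0.8746636344380808), array([ 0.01251598, -0.00444774, -0.99991178]))
```

View pics/v16.png

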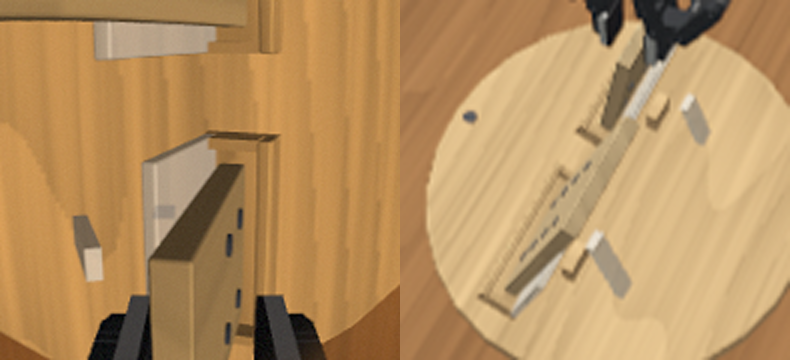

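jog_arm(deltas=[{"x": -3, "y": 0, "z": 0, "twist": 0, "fingers": 0.3}, {"x": -6, "y": 0, "z": 0, "twist": 0, "fingers": 0.3}, {"x": -9, "y": 0, "z": 0, "twist": 0, "fingers": 0.31}, {"x": -11, "y": 0, "z": 0, "twist": 0, "fingers": 0.33}, {"x": -13, "y": 0, "z": 0, "twist": 0, "fingers": 0.35}, {"x": -15, "y": 0, "z": 0, "twist": 0, "fingers": 0.37}, {"x": -17, "y": 0, "z": 0, "twist": 0, "fingers": 0.39}, {"x": -19, "y": 0, "z": 0, "twist": 0, "fingers": 0.41}, {"x": -20, "y": 0, "z": 0, "twist": 0, "fingers": 0.43}, {"x": -21, "y": 0, "z": 0, "twist": 0, "fingers": 0.45}])

```text
time: 20.75
ee_pos: [0.5549, 0.1886, 0.128]
tcp_rot: [69.5, 89.2, -19.6]
wrist_force: [0.1, 0.1, 0.2]
opening: 0.0384
```

```bash
python3 v.py 17
```

```text
(array([554.92664109, 188.58967422, 128.0149689 ]), np.float64(0.8766103327654279), array([ 0.01253375, -0.00445231, -0.99991154]))
```

View pics/v17.png

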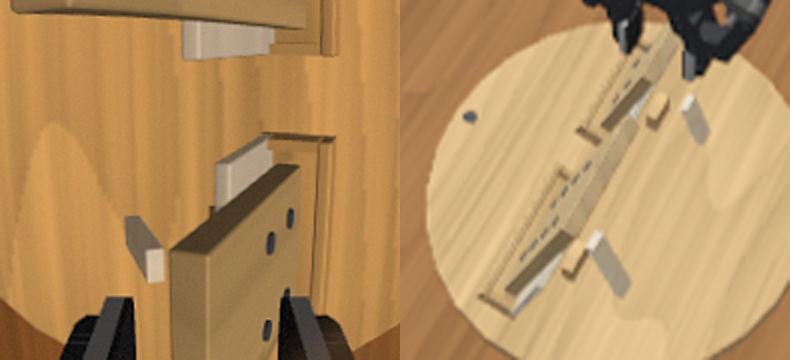

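Reclined with the rear pad clear; lift away and check.

jog_arm(deltas=[{"x": 0, "y": 0, "z": 4, "twist": 0, "fingers": 0.5}, {"x": 0, "y": 0, "z": 12, "twist": 0, "fingers": 0.5}, {"x": 0, "y": 0, "z": 30, "twist": 0, "fingers": 0.5}, {"x": 0, "y": 0, "z": 70, "twist": 0, "fingers": 0.5}, {"x": 0, "y": 0, "z": 115, "twist": 0, "fingers": 0.5}, {"x": 0, "y": 0, "z": 160, "twist": 0, "fingers": 0.5}, {"x": 5, "y": 39, "z": 172, "twist": 0, "fingers": 0.5}, {"x": 5, "y": 39, "z": 172, "twist": 0, "fingers": 0.5}, {"x": 5, "y": 39, "z": 172, "twist": 0, "fingers": 0.5}, {"x": 5, "y": 39, "z": 172, "twist": 0, "fingers": 0.5}])

```text
time: 21.85
ee_pos: [0.5598, 0.2272, 0.2996]
tcp_rot: [66.1, 89.3, -23.1]
wrist_force: [-0.2, 0.3, -0.9]
opening: 0.0426
```

```bash
python3 m3.py w18.png; python3 -c "
from h import *
print(jaw());c=shot('side','s18.png');c=shot('top','t18.png')"
```

```text
spinner [560.18830179 243.16191739 127.99953379] 0.6331606363233766
dot [np.float64(336.04371584699453), np.float64(143.5737704918033)] [677.64447184 245.02403206  26.        ] 117.47092982734605 0.9082739033254652
wide [584.18650315 306.55029434]
narrow [586.05700448 188.56512059]
(array([559.71335961, 226.9999572 , 299.51729995]), np.float64(0.8549897526059276), array([ 0.01156375, -0.00498662, -0.9999207 ]))
```

View pics/w18.png

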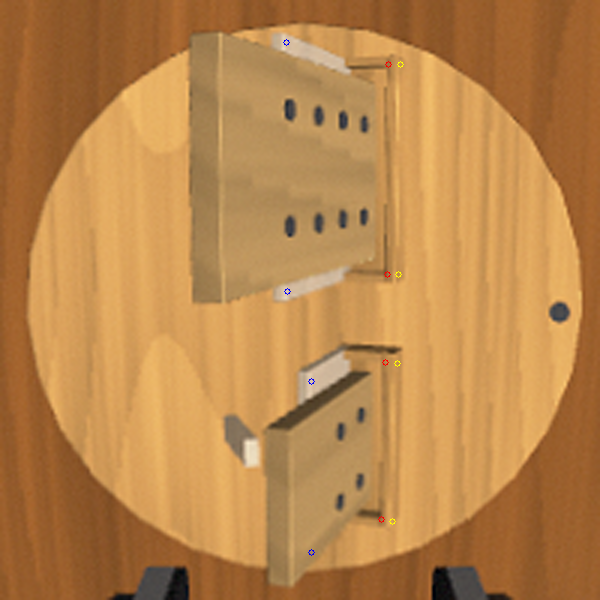

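View pics/s18.png

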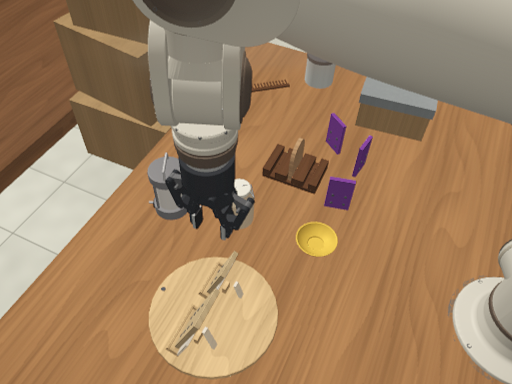

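```bash
python3 - <<'E'
from h import *
c=shot('wrist')
f=lambda p,z:plane(c,[np.array(p)/3+[149.8,39.8]],z)[0]*1000
yaw=np.radians(.7);R=np.array([[np.cos(yaw),np.sin(yaw)],[-np.sin(yaw),np.cos(yaw)]])
for n,b,T,z,B,hw in(('tall',(584.4,306.5),[(222,33),(222,302)],.1807,[(377,85),(375,262)],38),('short',(585.7,188.5),[(292,432),(296,583)],.1337,[(371,374)],30)):
    t=np.array([R@(f(p,z)[:2]-b) for p in T]);bb=np.array([R@(f(p,.0397)[:2]-b) for p in B])
    d=t[0]-t[1]
    print(n,'top front edge',t.round(1).tolist(),'top centre x',(t.mean(0)-[4.7,0]).round(1),'len',np.hypot(*d).round(1),'yaw',np.degrees(np.arctan2(-d[0],d[1])).round(1),'bottom front',bb.round(1).tolist(),'-> x',(bb[:,0]-4.7).round(1))
E
```

```text
tall top front edge [[-48.2, 35.3], [-48.7, -38.8]] top centre x [-53.2  -1.8] len 74.1 yaw -0.4 bottom front [[5.3, 35.9], [5.2, -40.9]] -> x [0.6 0.5]
short top front edge [[-29.8, 28.2], [-28.6, -28.5]] top centre x [-33.9  -0.2] len 56.7 yaw 1.2 bottom front [[4.4, 27.5]] -> x [-0.3]
```

```bash
python3 -c "
from workcell import ticket; print(ticket.job_done())"
```

```text
the job is handed in; nothing more can be done
None
```

I moved both plywood boards from the rack to the stand and handed the job in at about 22 s of the 72 s. The tall board went in the wide bay and the short board in the narrow bay. I lowered each one behind the lip, then leaned it back slowly on the rear finger until it rested on the panel.

These are the last wrist-camera checks; the tops and lower edges were cast at their expected seated heights, so seat height wasn't measured separately at the end:

| Check | Tall board | Short board |
|---|---|---|
| Lower edge, front-back (limits -5 to +14 mm) | about +0.5 mm | about -0.3 mm (read at one corner only) |
| Top centre, front-back | -53 mm (seated -51) | -34 mm (seated -34) |
| Top centre, sideways | -1.8 mm | -0.2 mm |
| Squareness | within about 0.5° | within about 1.2° |

- **Lengths:** both boards' top edges read 2–3 mm short (74.1 of 76 mm and 56.7 of 60 mm), so these figures are good to about that much.
- **Spinner:** the rim dot moved under 1 mm on the wrist camera.
- **Rest of the scene:** by eye, the last side picture shows the jar, dish and lantern where they were, and the arched board still in the rack. Parts of the jar and lantern were behind the gripper.
- **Disagreement:** spinner heading came out between 0.4° and 1.1° depending on the picture. One reading of the narrow bay's lip was about 3 mm off the prediction, so I used the panel edge there instead.

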